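# Make up the cash box float

## Task

Make up the cash box for the market stall: take the four paper-wrapped coin rolls off the cash tray and stand each one upright on the bare floor of the coin cup of its own colour in the open cash box, then shut the box's lid with all four rolls still standing inside. Leave the steel milk jug standing where it is.

Things in the scene. Friction and masses are not known exactly. Their poses are not given: they have to be found in the camera images.
- roll_red_mid (a point): centre of the red coin roll: cylinder 22 mm in diameter, 56 mm tall, coins wrapped in red paper with a pale band, coin face on top; 0.11 to 0.23 kg. It stands on end (z up), this point 28 mm above its foot, on the 3 mm floor of a square tray (220 mm, dark floor, metal rim 12 mm high) right of the cash box. Rolls stand 80 mm or more apart and topple if knocked.
- roll_blue_mid (a point): centre of the blue coin roll: cylinder 26 mm in diameter, 58 mm tall, coins wrapped in blue paper with a pale band, coin face on top; 0.11 to 0.23 kg. It stands on end (z up), this point 29 mm above its foot, on the 3 mm floor of a square tray (220 mm, dark floor, metal rim 12 mm high) right of the cash box. Rolls stand 80 mm or more apart and topple if knocked.
- roll_green_mid (a point): centre of the green coin roll: cylinder 25 mm in diameter, 60 mm tall, coins wrapped in green paper with a pale band, coin face on top; 0.11 to 0.23 kg. It stands on end (z up), this point 30 mm above its foot, on the 3 mm floor of a square tray (220 mm, dark floor, metal rim 12 mm high) right of the cash box. Rolls stand 80 mm or more apart and topple if knocked.
- roll_yellow_mid (a point): centre of the yellow coin roll: cylinder 24 mm in diameter, 58 mm tall, coins wrapped in yellow paper with a pale band, coin face on top; 0.11 to 0.23 kg. It stands on end (z up), this point 29 mm above its foot, on the 3 mm floor of a square tray (220 mm, dark floor, metal rim 12 mm high) right of the cash box. Rolls stand 80 mm or more apart and topple if knocked.
- cup_red: red open coin cup, 120 (its x) by 62 (its y) by 24 mm high, walls and floor 2.5 mm, lying loose in a bay of the grey cash box. Origin: centre of its underside, 3 mm above the worktop; x points away from the robot towards the box's hinge. Fixed coins cover its far end (x > 33 mm); the middle of its bare floor is at x = -10 mm, y = 0. Cups lie 73 mm apart in a row.
- cup_blue: blue open coin cup, 120 (its x) by 62 (its y) by 24 mm high, walls and floor 2.5 mm, lying loose in a bay of the grey cash box. Origin: centre of its underside, 3 mm above the worktop; x points away from the robot towards the box's hinge. Fixed coins cover its far end (x > 33 mm); the middle of its bare floor is at x = -10 mm, y = 0. The box's walls are 78 mm high; partitions between cups 25 mm.
- cup_green: green open coin cup, 120 (its x) by 62 (its y) by 24 mm high, walls and floor 2.5 mm, lying loose in a bay of the grey cash box. Origin: centre of its underside, 3 mm above the worktop; x points away from the robot towards the box's hinge. Fixed coins cover its far end (x > 33 mm); the middle of its bare floor is at x = -10 mm, y = 0. The box is 154 mm deep (x) inside: room for fingers that close along the cup's x.
- cup_yellow: yellow open coin cup, 120 (its x) by 62 (its y) by 24 mm high, walls and floor 2.5 mm, lying loose in a bay of the grey cash box. Origin: centre of its underside, 3 mm above the worktop; x points away from the robot towards the box's hinge. Fixed coins cover its far end (x > 33 mm); the middle of its bare floor is at x = -10 mm, y = 0. Hold the roll by its upper half to keep fingertips above the cup's walls.
- cash_box_lid (a joint): angle of the cash box's lid, rad: 0 shut, 1.9 fully open, standing up and leaning away from the robot behind the box. It swings freely; below about 1.5 it falls shut by itself, slowed by a damper. Push its back forwards (towards the robot) from behind with closed fingers.
- cash_box_hinge (a point): middle of the lid's hinge line, on the top far edge of the fixed grey steel cash box (160 x 296 mm, 78 mm high), 78 mm above the worktop. x points from the box's front to its back (away from the robot), y along the hinge. The lid is a plate 160 mm from hinge to edge, 302 mm wide, 6 mm thick with a carry handle on its back; open at 1.75 rad, its edge stands about 157 mm above the hinge and 29 mm behind it: travel above it.
- milk_jug: small steel milk jug, about 80 x 74 mm and 76 mm tall, standing loose on the worktop beyond the cash tray, a bystander. Origin: centre of its underside, z axis up.

How it is judged (in metres and radians):
On the way:
1. all four rolls stand upright in the cups of their own colours while the lid is open (x of roll_red_mid in the frame of cup_red between -0.05 and 0.025 m and y of roll_red_mid in the frame of cup_red between -0.022 and 0.022 m and z of roll_red_mid in the frame of cup_red between 0.0255 and 0.0355 m and angle between each of roll_red_mid, roll_blue_mid, roll_green_mid, roll_yellow_mid's own z axis and vertical below 0.12 rad and x of roll_blue_mid in the frame of cup_blue between -0.05 and 0.025 m and y of roll_blue_mid in the frame of cup_blue between -0.022 and 0.022 m and z of roll_blue_mid in the frame of cup_blue between 0.0265 and 0.0365 m and x of roll_green_mid in the frame of cup_green between -0.05 and 0.025 m and y of roll_green_mid in the frame of cup_green between -0.022 and 0.022 m and z of roll_green_mid in the frame of cup_green between 0.0275 and 0.0375 m and x of roll_yellow_mid in the frame of cup_yellow between -0.05 and 0.025 m and y of roll_yellow_mid in the frame of cup_yellow between -0.022 and 0.022 m and z of roll_yellow_mid in the frame of cup_yellow between 0.0265 and 0.0365 m and value of joint cash_box_lid above 1.2 rad), for 0.2 s.
At the end, for the whole second after the job is handed in: Each coin roll stands upright (within 0.12 rad) in the cup of its own colour, foot on its floor (within 5 mm), centre 50 mm nearer to 25 mm farther than the cup's centre along the cup's x and within 22 mm along its y; the lid is shut (within 0.06 rad); the cups are at rest (x of roll_red_mid in the frame of cup_red between -0.05 and 0.025 m and y of roll_red_mid in the frame of cup_red between -0.022 and 0.022 m and z of roll_red_mid in the frame of cup_red between 0.0255 and 0.0355 m and angle between each of roll_red_mid, roll_blue_mid, roll_green_mid, roll_yellow_mid's own z axis and vertical below 0.12 rad and x of roll_blue_mid in the frame of cup_blue between -0.05 and 0.025 m and y of roll_blue_mid in the frame of cup_blue between -0.022 and 0.022 m and z of roll_blue_mid in the frame of cup_blue between 0.0265 and 0.0365 m and x of roll_green_mid in the frame of cup_green between -0.05 and 0.025 m and y of roll_green_mid in the frame of cup_green between -0.022 and 0.022 m and z of roll_green_mid in the frame of cup_green between 0.0275 and 0.0375 m and x of roll_yellow_mid in the frame of cup_yellow between -0.05 and 0.025 m and y of roll_yellow_mid in the frame of cup_yellow between -0.022 and 0.022 m and z of roll_yellow_mid in the frame of cup_yellow between 0.0265 and 0.0365 m and value of joint cash_box_lid below 0.06 rad and linear speed of each of cup_red, cup_blue, cup_green, cup_yellow below 0.02 m/s); the robot touches nothing.
It fails at once if the milk jug is shifted by more than 30 mm or tipped over (distance of milk_jug from where it was at the start of the episode above 0.03 m or angle between milk_jug's own z axis and vertical above 0.4 rad).
It also fails if it takes over 134 s, if anything falls off the work surface, if the arm or the gripper's body presses on something with over 40 N, if the wrist force passes 120 N, or if a joint passes its speed limit or range.

## Robot

A 6-joint arm with a two-finger parallel gripper is mounted at the origin on a cart in front of the work surface, level with it; the furniture and walls round the work are solid. World frame = base frame: x ahead of the robot, y to its left, z up, the work surface at z = 0. Lengths are in m, angles in degrees, forces in N, time in s.
With the tool pointing down it reaches from about 0.35 to 0.975 m from the base axis. Payload 17.4 kg.
Tool frame: the origin (TCP) lies midway between the tips of the shut fingers; the grasp point (between the pads) lies 19 mm behind it (hold_point_z is the z of the grasp point in the tool frame, in m); z points along the fingers, y is the line along which they close (so a half turn about z gives the same grasp; the last joint's range is limited). The gripper opens to 85 mm and grips with 20 to 120 N. Pads are 22 mm wide; open, the fingers measure 114 mm over their backs; the gripper's body (76 mm by 85 mm) begins 54 mm behind the grasp point. The pads swing forward as they close: fully open they stand 13 mm farther back than shut.
Start: joints at [-74.416, 6.646, 82.598, -0, 90.757, -2.166], TCP at [0.206, -0.643, 0.231] pointing down, gripper open.
Joint ranges: [-162.19, 162.19], [-47.58, 125.68], [4.15, 143.07], [-65.23, 245.23], [0.69, 171.88], [-170.13, 170.13]. Speed limits (degrees/s): [108.29, 108.29, 127.2, 180, 180, 180].

## Interface

Orientations are given as [roll, pitch, yaw] about the fixed x, y, z axes, in that order (R = Rz(yaw) Ry(pitch) Rx(roll)).
In Python, from bench import observe, camera, finish_job, recognise, hold_point_z gives the robot as it stands. The module is installed in compiled form; this text tells all that it offers.
- The arm moves only by the tool servo_tool, never from a script. Its argument "targets" is a list of rows, each a list of 7 numbers: the opening, from 0 (shut) to 1 (fully open), then the shift along the tool's x, y, z in m, then the turn, a rotation vector about the tool's x, y, z in rad. In form: [[fingers, x, y, z, rx, ry, rz], ...]. A call has 1 to 5 rows; each row is the pose to reach, as a shift and turn from the pose commanded when the call began, along the tool's axes at that moment; what a row does not reach only later rows make up. A row lasts 1/12 s, in which the tool goes at most 41.7 mm and 7.16 degrees, less where a joint would pass 70% of its speed; a pose out of reach is approached as far as the arm can. A call with a gripper value outside its range is refused whole. The fingers move at their own pace and stop on an object; "grip_force" is the grip in N (left out, the last holds). Time passes only in rows, so rows that repeat a pose let the fingers close. It gives the time, the measured TCP pose, the force, the opening and the grip force at its end, in the units of the state.
- observe(): the state, without advancing time (a new reading comes with each control period).
- camera(name): name is "side" or "top" or "wrist"; returns a dict with "image" (400x640x3 uint8, red, green, blue), "mtx" (3x3 intrinsics, pixels), "rvec" (rotation vector, rad) and "tvec" (3), from world to camera coordinates, as OpenCV has them. Camera axes: x right, y down, z forward; pixel columns grow to the right and rows downward; lengths in m; the calibration is good to about 2 mm. A picture is of the moment at which its call begins. There is no depth.
- finish_job(): hands the job in; it is judged then, once.
Trained networks look in a picture, given as the dict that the camera call returned (one of the last four; its "shot" number tells which), for a name from the list of things; names that differ only in an ending like _2 or _b are one class to them, and where a whole thing is asked for, a point or a joint stands for the part that bears it (a point fixed in the world has none). Each returns a list of dicts, best first, with "confidence" (0 to 1); they miss things now and then, are a little off and sometimes report something else, mostly with a low value. They report only what shows in the picture. A call takes as long as a camera call.
- recognise(picture, query): "location" ([x, y, z] in m, in world coordinates, good to about 4 mm: the middle of the surface that is visible of it).
The state is a dict: "time": time; "joints": joint angles; "joint_velocities": joint speeds; "joint_torque": joint torques, N m; "ee_pos": TCP position; "tcp_rot": TCP orientation; "wrist_force": force on the tool from outside, world axes, zero at the start; "torque": the same for the moment, N m; "opening": finger opening in m; "gripper_force": force on a finger pad.
Only numpy, scipy, OpenCV 4.12 (cv2) and the standard library are available. Lean on these libraries where they do the work, as an engineer would, in place of code of your own. Each camera call takes 0.05 s, during which the arm holds its last target. There are 200 camera calls.

## Working session

There is one attempt and no reset: what is moved stays moved. The work goes in short steps, Python scripts to look and compute and a tool call to move; the robot and the scene stay as the last step left them, time stands still between calls to the robot, and variables do not carry over. Pictures are saved under pics/ and viewed, at most 14 in all, crops included, and the job is handed in when it is done.

Besides the shell and the picture viewer there is one more tool, called as a command line: name --pt "numbers of a row" for each row, then --argument value for the rest. servo_tool: Moves the arm, as the interface text tells. Its arguments: {"type":"object","properties":{"targets":{"type":"array"},"grip_force":{"type":"number"}},"required":["targets"]}

```bash
mkdir -p pics; cat > h.py <<'E'
import numpy as np, cv2
from bench import *
def rays(c,uv):
    R=cv2.Rodrigues(np.array(c["rvec"],float))[0]; t=np.array(c["tvec"],float).ravel()
    p=cv2.undistortPoints(np.array(uv,float).reshape(-1,1,2),np.array(c["mtx"],float),None).reshape(-1,2)
    d=np.c_[p,np.ones(len(p))]@R; return -R.T@t,d
def at_z(c,uv,z):
    o,d=rays(c,uv); return o+d*((z-o[2])/d[:,2])[:,None]
def proj(c,P):
    return cv2.projectPoints(np.array(P,float).reshape(-1,3),np.array(c["rvec"],float),np.array(c["tvec"],float),np.array(c["mtx"],float),None)[0].reshape(-1,2)
def save(c,n): cv2.imwrite(f"pics/{n}.png",c["image"][:,:,::-1])
E
python3 - <<'E'
from h import *
s=observe(); print({k:np.round(v,3).tolist() for k,v in s.items()}, hold_point_z)
names=["roll_red_mid","roll_blue_mid","roll_green_mid","roll_yellow_mid","cup_red","cup_blue","cup_green","cup_yellow","cash_box_lid","milk_jug"]
for v in ["top","side"]:
    c=camera(v); save(c,v+"0"); print(v,rays(c,[[320,200]])[0])
    for n in names:
        r=recognise(c,n)
        print(n,[(np.round(q["location"],3).tolist(),round(q["confidence"],2),proj(c,q["location"]).round().tolist()) for q in r[:2]])
E
```

```text
{'time': 0.0, 'joints': [-74.417, 6.676, 82.635, -0.002, 90.758, -2.166], 'joint_velocities': [0.051, -0.057, -0.029, 0.015, -0.006, -0.029], 'joint_torque': [0.001, -73.2, -63.249, 0.0, 0.007, 0.0], 'ee_pos': [0.206, -0.643, 0.231], 'tcp_rot': [-179.932, -0.001, 17.749], 'wrist_force': [0.204, -0.019, 0.595], 'torque': [0.003, 0.012, -0.002], 'gripper_force': 0.0, 'opening': 0.085} -0.0187
top [ 0.37992393 -0.01348833  1.04371001]
roll_red_mid [([0.578, 0.179, 0.108], 0.64, [[243.0, 194.0]]), ([0.542, -0.253, 0.058], 0.42, [[415.0, 215.0]])]
roll_blue_mid [([0.49, -0.114, 0.062], 0.58, [[360.0, 234.0]])]
roll_green_mid [([0.458, -0.218, 0.064], 0.57, [[402.0, 248.0]])]
roll_yellow_mid []
cup_red [([0.503, 0.29, 0.007], 0.73, [[207.0, 228.0]])]
cup_blue [([0.481, 0.142, 0.006], 0.57, [[262.0, 237.0]])]
cup_green [([0.486, 0.219, 0.002], 0.57, [[234.0, 235.0]])]
cup_yellow [([0.461, 0.073, 0.003], 0.83, [[288.0, 246.0]])]
cash_box_lid [([0.598, 0.163, 0.168], 0.98, [[246.0, 180.0]]), ([0.594, -0.138, 0.059], 0.53, [[370.0, 194.0]])]
milk_jug [([0.694, -0.037, 0.023], 0.88, [[331.0, 160.0]])]
side [ 0.51120208 -0.79289405  0.45003276]
roll_red_mid []
roll_blue_mid [([0.493, -0.127, 0.036], 0.92, [[282.0, 250.0]])]
roll_green_mid [([0.465, -0.233, 0.041], 0.92, [[264.0, 284.0]])]
roll_yellow_mid [([0.6, -0.145, 0.04], 0.93, [[341.0, 251.0]])]
cup_red [([0.509, 0.31, 0.018], 0.87, [[287.0, 171.0]])]
cup_blue [([0.488, 0.172, 0.022], 0.77, [[279.0, 191.0]])]
cup_green [([0.488, 0.243, 0.018], 0.84, [[280.0, 181.0]])]
cup_yellow [([0.496, -0.126, 0.036], 0.36, [[283.0, 250.0]])]
cash_box_lid [([0.578, 0.013, 0.179], 0.59, [[321.0, 149.0]]), ([0.597, -0.146, 0.042], 0.18, [[340.0, 250.0]])]
milk_jug [([0.679, -0.068, 0.048], 0.69, [[376.0, 224.0]]), ([0.602, -0.147, 0.041], 0.63, [[343.0, 250.0]])]
```

View pics/top0.png

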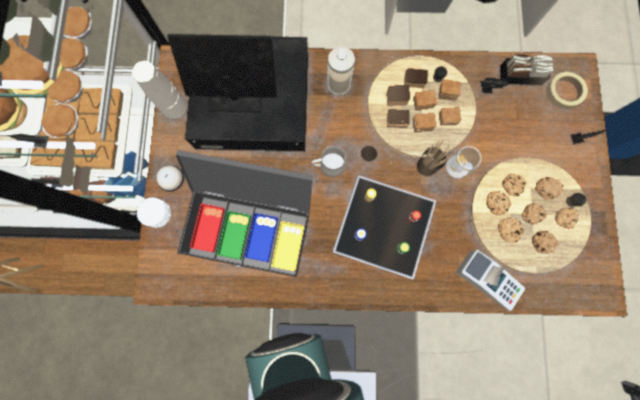

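View pics/side0.png

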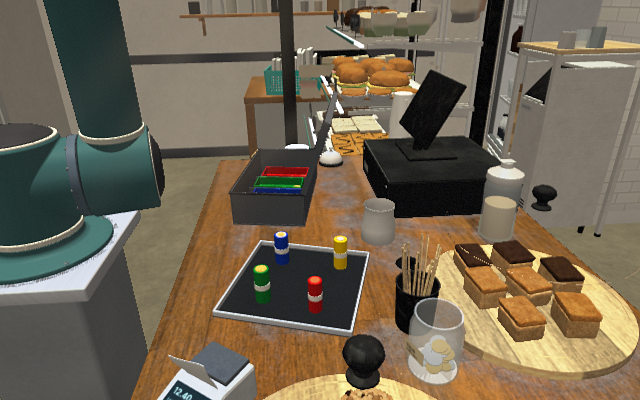

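Top: box with cups red (207,228), green (234,235), blue (262,238), yellow (288,246); rolls on the tray: yellow (370,195), red (415,215), blue (360,234), green (403,248). The lid is open behind the box and the jug is at (332,160). I'll zoom for precise pixels.

```bash
python3 - <<'E'
from h import *
a=cv2.imread("pics/top0.png")
cv2.imwrite("pics/topA.png",cv2.resize(a[145:280,172:317],None,fx=4,fy=4,interpolation=cv2.INTER_CUBIC))
cv2.imwrite("pics/topB.png",cv2.resize(a[170:280,325:440],None,fx=5,fy=5,interpolation=cv2.INTER_CUBIC))
b=cv2.imread("pics/side0.png")
top=camera("top");side=camera("side")
for img,c,nm,box in [(a,top,"top",(330,175,440,280)),(b,side,"side",(215,225,370,335)),(a,top,"cup",(180,180,312,280))]:
    hsv=cv2.cvtColor(img,cv2.COLOR_BGR2HSV)
    for col,rs in dict(red=[(0,8),(172,180)],yellow=[(20,34)],green=[(45,80)],blue=[(105,130)]).items():
        m=np.zeros(hsv.shape[:2],np.uint8)
        for lo,hi in rs: m|=cv2.inRange(hsv,(lo,110,70),(hi,255,255))
        k=np.zeros_like(m);k[box[1]:box[3],box[0]:box[2]]=1;m*=k
        n,l,st,ce=cv2.connectedComponentsWithStats(m)
        for i in np.argsort(-st[1:,4])[:3]+1:
            if st[i,4]>8: print(nm,col,st[i].tolist(),ce[i].round(1).tolist())
E
```

```text
top red [411, 210, 11, 10, 73] [416.1, 214.8]
top yellow [366, 188, 11, 11, 54] [370.9, 192.8]
side red [307, 276, 15, 21, 228] [314.5, 286.5]
side red [308, 300, 14, 14, 154] [314.8, 306.3]
side yellow [334, 235, 13, 19, 204] [340.0, 244.8]
side yellow [333, 256, 14, 14, 158] [339.6, 262.8]
side yellow [255, 265, 12, 7, 64] [260.4, 268.1]
side green [253, 264, 16, 22, 133] [258.7, 274.6]
side green [255, 290, 9, 13, 65] [258.7, 296.4]
side blue [274, 232, 14, 18, 167] [280.9, 241.5]
side blue [275, 252, 14, 13, 130] [282.0, 258.6]
cup red [189, 203, 35, 49, 1079] [206.0, 228.7]
cup yellow [272, 222, 32, 49, 504] [287.5, 244.3]
cup yellow [282, 245, 5, 5, 9] [284.3, 246.7]
cup green [217, 211, 31, 48, 895] [231.9, 237.9]
cup green [246, 215, 4, 4, 9] [247.8, 216.2]
cup blue [244, 213, 32, 49, 924] [259.4, 240.5]
cup blue [268, 216, 10, 6, 20] [273.2, 217.6]
```

View pics/topA.png

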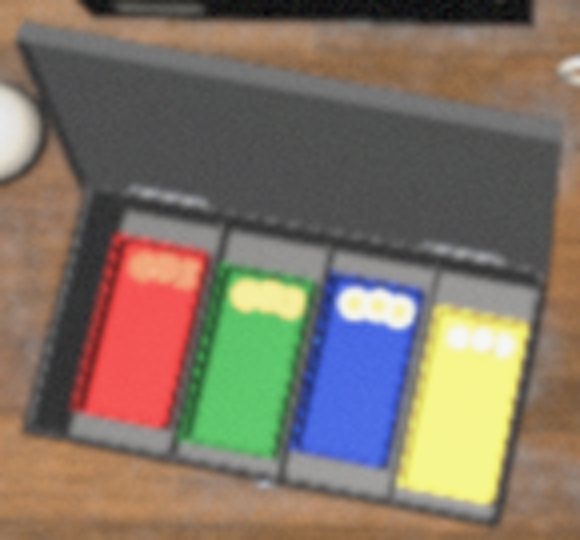

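View pics/topB.png

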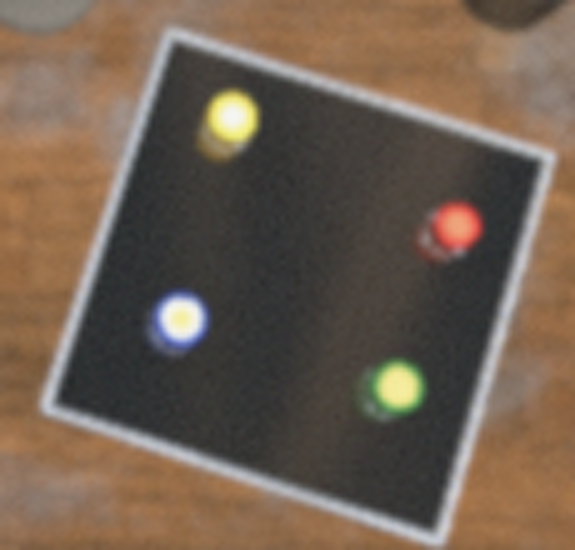

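Crops: roll top faces at crop B yellow (233,117), red (458,227), blue (181,320), green (400,388). Cup outlines and box rim corners (25,432), (497,522) are clear in crop A.

```bash
python3 - <<'E'
from h import *
t=camera("top"); s=camera("side")
B=lambda p:(np.array(p)+.5)/5-.5+[325,170]
A=lambda p:(np.array(p)+.5)/4-.5+[172,145]
side=dict(red=(314.5,293),yellow=(340,253),green=(262,284),blue=(281.5,249))
for n,p,h in [("yellow",(233,117),.058),("red",(458,227),.056),("blue",(181,320),.058),("green",(400,388),.06)]:
    P=at_z(t,B(p),.003+h)[0]; r=recognise(s,f"roll_{n}_mid")
    print(n,P.round(4),"side proj mid",proj(s,P-[0,0,h/2]).round(1),side[n],[(np.round(q["location"],3),round(q["confidence"],2)) for q in r[:1]])
for n,q in dict(red=[(115,234),(212,250),(70,412),(168,430)],green=[(225,264),(316,278),(180,445),(277,460)],blue=[(334,275),(424,288),(292,455),(385,468)],yellow=[(436,305),(533,320),(396,488),(497,505)]).items():
    P=at_z(t,A(q),.027)[:,:2]; x=(P[0]+P[1]-P[2]-P[3])/2; y=(P[0]+P[2]-P[1]-P[3])/2
    print(n,P.mean(0).round(4),"len",np.hypot(*x).round(3),np.hypot(*y).round(3),"yaw",np.degrees(np.arctan2(x[1],x[0])).round(1),np.degrees(np.arctan2(-y[0],y[1])).round(1))
P=at_z(t,A([(25,432),(497,522),(545,285),(88,190)]),.078)[:,:2];print("box",P.round(3),np.hypot(*(P[0]-P[1])),np.degrees(np.arctan2(*(P[1]-P[0])*[1,-1])))
P=at_z(t,B([(45,408),(440,543),(552,155),(170,30)]),.012)[:,:2];print("tray",P.round(3),np.hypot(*(P[0]-P[1])),np.hypot(*(P[1]-P[2])))
E
```

```text
yellow [ 0.5966 -0.1408  0.061 ] side proj mid [[339.5 253.2]] (340, 253) []
red [ 0.5422 -0.2556  0.059 ] side proj mid [[314.  295.4]] (314.5, 293) [(array([ 0.542, -0.269,  0.038]), 0.87)]
blue [ 0.491  -0.1144  0.061 ] side proj mid [[280.9 248.7]] (281.5, 249) []
green [ 0.4592 -0.2238  0.063 ] side proj mid [[261.2 285.2]] (262, 284) [(array([ 0.464, -0.234,  0.041]), 0.9)]
red [0.5022 0.2859] len 0.121 0.066 yaw -9.7 -8.5
green [0.484  0.2135] len 0.121 0.063 yaw -9.5 -7.4
blue [0.4793 0.1416] len 0.12 0.061 yaw -9.9 -6.7
yellow [0.4594 0.0711] len 0.122 0.065 yaw -9.6 -7.8
box [[0.432 0.338]
 [0.384 0.045]
 [0.531 0.02 ]
 [0.585 0.312]] 0.29688950628065447 -9.232564812879753
tray [[ 0.448 -0.048]
 [ 0.384 -0.254]
 [ 0.59  -0.319]
 [ 0.655 -0.113]] 0.21594357520417767 0.21652150790219046
```

servo_tool --pt "0.65 0.369 -0.322 0.1 0 0 -1.097" --pt "0.65 0.369 -0.322 0.1 0 0 -1.097" --pt "0.65 0.369 -0.322 0.1 0 0 -1.097" --pt "0.65 0.369 -0.322 0.1 0 0 -1.097" --pt "0.65 0.369 -0.322 0.1 0 0 -1.097" --grip_force 40

```text
time: 1.92
ee_pos: [0.3118, -0.4665, 0.1893]
tcp_rot: [180.0, 0.0, 53.9]
wrist_force: [1.2, -1.6, 0.1]
opening: 0.0554
gripper_force: 0.0
```

```bash
cat >> h.py <<'E'
from scipy.spatial.transform import Rotation as Ro
def go(p,yaw=80.6):
    s=observe(); R=Ro.from_euler("xyz",s["tcp_rot"],degrees=True)
    T=Ro.from_euler("xyz",[180,0,yaw],degrees=True)
    print("t",round(s["time"],2),"at",np.round(s["ee_pos"],4),np.round(s["tcp_rot"],2),"open",round(s["opening"],4),"F",np.round(s["wrist_force"],1),
     "move",R.inv().apply(np.array(p)-s["ee_pos"]).round(4),(R.inv()*T).as_rotvec().round(4))
E
python3 -c "
from h import *
go([.459,-.224,.13])"
```

```text
t 1.92 at [ 0.3118 -0.4665  0.1893] [179.99   0.    53.89] open 0.0554 F [ 1.2 -1.6  0.1] move [ 0.2826 -0.024   0.0592] [ 2.000e-04  1.000e-04 -4.662e-01]
```

servo_tool --pt "0.65 0.283 -0.024 0.059 0 0 -0.466" --pt "0.65 0.283 -0.024 0.059 0 0 -0.466" --pt "0.65 0.283 -0.024 0.059 0 0 -0.466" --pt "0.65 0.283 -0.024 0.059 0 0 -0.466" --pt "0.65 0.283 -0.024 0.059 0 0 -0.466"

```text
time: 2.33
ee_pos: [0.4188, -0.2926, 0.1472]
tcp_rot: [180.0, 0.0, 80.6]
wrist_force: [1.8, -0.8, 0.6]
opening: 0.0556
gripper_force: 0.0
```

```bash
python3 -c "
from h import *
go([.459,-.224,.13])"
```

```text
t 2.33 at [ 0.4188 -0.2926  0.1472] [1.7996e+02 2.0000e-02 8.0610e+01] open 0.0556 F [ 1.8 -0.8  0.6] move [0.0743 0.0285 0.0172] [0.0007 0.0004 0.0002]
```

servo_tool --pt "0.65 0.038 0.014 0.009 0 0 0" --pt "0.65 0.074 0.0285 0.017 0 0 0" --pt "0.65 0.0743 0.0285 0.05 0 0 0" --pt "0.65 0.0743 0.0285 0.07 0 0 0" --pt "0.65 0.0743 0.0285 0.07 0 0 0"

```text
time: 2.75
ee_pos: [0.4575, -0.2243, 0.0732]
tcp_rot: [-179.7, -0.1, 80.3]
wrist_force: [0.1, -0.2, -1.7]
opening: 0.0558
gripper_force: 0.0
```

```bash
python3 -c "
from h import *
go([.4592,-.2238,.026])
c=camera('wrist'); cv2.imwrite('pics/w1.png',c['image'][:,:,::-1])"
```

```text
t 2.75 at [ 0.4575 -0.2243  0.0732] [-1.797e+02 -1.000e-01  8.035e+01] open 0.0558 F [ 0.1 -0.2 -1.7] move [0.0007 0.0018 0.0472] [-0.0051 -0.0018 -0.0044]
```

View pics/w1.png

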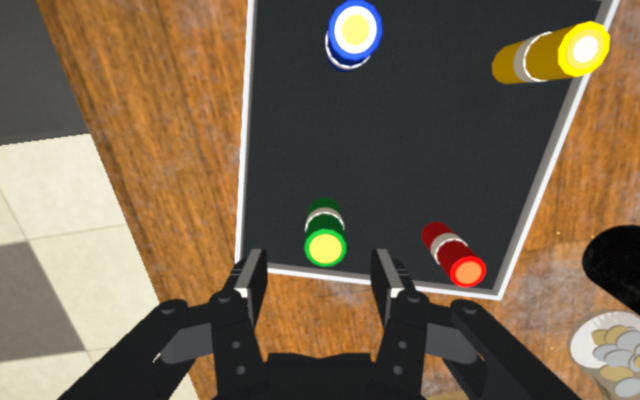

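The wrist view shows the green top at (325,248), centred between the finger pads (about 258 to 380). I'll descend and grip.

servo_tool --pt "0.65 0 0.001 0.025 0 0 0" --pt "0.65 0 0.001 0.047 0 0 0" --pt "0.65 0 0.001 0.047 0 0 0" --pt "0 0 0.001 0.047 0 0 0" --pt "0 0 0.001 0.047 0 0 0" --grip_force 40

```text
time: 3.22
ee_pos: [0.4606, -0.2269, 0.0325]
tcp_rot: [179.9, 0.0, 80.2]
wrist_force: [0.2, -0.2, 0.5]
opening: 0.0321
gripper_force: 0.0
```

servo_tool --pt "0 0 0 0 0 0 0" --pt "0 0 0 0 0 0 0" --pt "0 0 0 0 0 0 0" --pt "0 0 0 0 0 0 0"

```text
time: 3.55
ee_pos: [0.4608, -0.2269, 0.0327]
tcp_rot: [179.8, 0.1, 80.3]
wrist_force: [-0.9, -0.6, 5.9]
opening: 0.0238
gripper_force: 38.9
```

```bash
python3 -c "
from h import *
go([.4592,-.2238,.026])"
```

```text
t 3.55 at [ 0.4608 -0.2269  0.0327] [1.7984e+02 7.0000e-02 8.0250e+01] open 0.0238 F [-0.9 -0.6  5.9] move [ 0.0028 -0.0021  0.0067] [ 0.0028  0.0012 -0.0061]
```

servo_tool --pt "0 0 0 -0.015 0 0 0" --pt "0 0 0 -0.045 0 0 0" --pt "0 0 0 -0.08 0 0 0" --pt "0 0.01 -0.001 -0.11 0 0 0" --pt "0 0.038 -0.005 -0.117 0 0 0"

```text
time: 3.97
ee_pos: [0.4628, -0.1901, 0.1541]
tcp_rot: [179.6, 0.2, 80.1]
wrist_force: [1.5, 0.4, -0.9]
opening: 0.0241
gripper_force: 39.7
```

servo_tool --pt "0 0.038 -0.005 0 0 0 0" --pt "0 0.076 -0.01 0 0 0 0" --pt "0 0.114 -0.015 0 0 0 0" --pt "0 0.152 -0.02 0 0 0 0" --pt "0 0.19 -0.025 0 0 0 0"

```text
time: 4.38
ee_pos: [0.4687, 0.0052, 0.149]
tcp_rot: [179.9, -0.0, 80.2]
wrist_force: [0.4, -0.2, -1.4]
opening: 0.0235
gripper_force: 39.7
```

servo_tool --pt "0 0.038 -0.005 0 0 0 0" --pt "0 0.076 -0.01 0 0 0 0" --pt "0 0.114 -0.015 0 0 0 0" --pt "0 0.152 -0.02 0 0 0 0" --pt "0 0.18 -0.024 0 0 0 0"

```text
time: 4.8
ee_pos: [0.4755, 0.1879, 0.1489]
tcp_rot: [179.9, -0.1, 80.3]
wrist_force: [0.1, -0.7, -1.7]
opening: 0.0237
gripper_force: 39.7
```

```bash
python3 -c "
from h import *
go([.474,.213,.040])"
```

```text
t 4.8 at [0.4755 0.1879 0.1489] [ 1.7991e+02 -8.0000e-02  8.0310e+01] open 0.0237 F [ 0.1 -0.7 -1.7] move [ 0.0244 -0.0059  0.1089] [ 0.0017 -0.0013 -0.005 ]
```

servo_tool --pt "0 0.024 -0.006 0 0 0 0" --pt "0 0.024 -0.006 0.03 0 0 0" --pt "0 0.024 -0.006 0.06 0 0 0" --pt "0 0.024 -0.006 0.085 0 0 0" --pt "0 0.024 -0.006 0.1 0 0 0"

```text
time: 5.22
ee_pos: [0.4731, 0.2097, 0.0458]
tcp_rot: [-179.9, 0.0, 80.3]
wrist_force: [-1.4, -0.1, -1.7]
opening: 0.0238
gripper_force: 39.7
```

```bash
python3 -c "
from h import *
go([.474,.213,.036])
c=camera('wrist'); cv2.imwrite('pics/w2.png',c['image'][:,:,::-1])"
```

```text
t 5.22 at [0.4731 0.2097 0.0458] [-1.7994e+02  4.0000e-02  8.0280e+01] open 0.0238 F [-1.4 -0.1 -1.7] move [0.0034 0.0003 0.0098] [-0.001   0.0007 -0.0056]
```

View pics/w2.png

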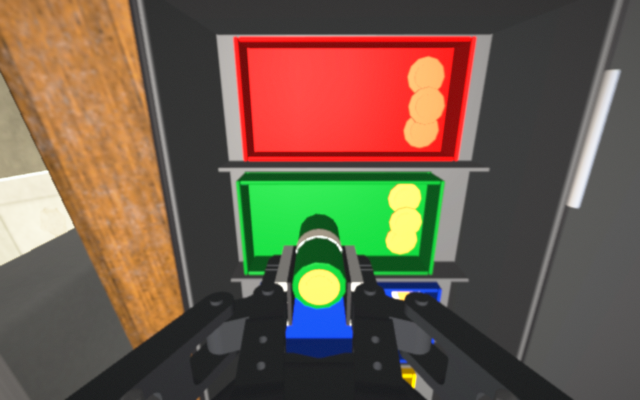

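The wrist view shows the green roll's foot within the green cup (cup rows 175–272, roll foot about (320,225)), clear of the coins. I'll lower it slowly.

servo_tool --pt "0 0.002 0 0.004 0 0 0" --pt "0 0.002 0 0.007 0 0 0" --pt "0 0.002 0 0.009 0 0 0" --pt "0 0.002 0 0.01 0 0 0" --pt "0 0.002 0 0.01 0 0 0"

```text
time: 5.68
ee_pos: [0.4745, 0.2118, 0.038]
tcp_rot: [180.0, -0.0, 80.3]
wrist_force: [-0.6, -0.3, -1.8]
opening: 0.024
gripper_force: 39.6
```

servo_tool --pt "0 0 0 0.001 0 0 0" --pt "0 0 0 0.002 0 0 0" --pt "0 0 0 0.002 0 0 0"

```text
time: 5.93
ee_pos: [0.4741, 0.2117, 0.0353]
tcp_rot: [180.0, -0.0, 80.3]
wrist_force: [1.1, -0.0, -1.9]
opening: 0.024
gripper_force: 39.6
```

servo_tool --pt "0 0 0 0.001 0 0 0" --pt "0 0 0 0.001 0 0 0" --pt "0 0 0 0.001 0 0 0"

```text
time: 6.18
ee_pos: [0.4743, 0.2118, 0.0352]
tcp_rot: [180.0, -0.0, 80.3]
wrist_force: [-4.5, -1.3, 9.4]
opening: 0.0237
gripper_force: 40.8
```

servo_tool --pt "0.4 0 0 0 0 0 0" --pt "0.5 0 0 0 0 0 0" --pt "0.5 0 0 0 0 0 0" --pt "0.5 0 0 0 0 0 0"

```text
time: 6.52
ee_pos: [0.4742, 0.2117, 0.0342]
tcp_rot: [180.0, -0.0, 80.3]
wrist_force: [-0.0, -0.3, -0.8]
opening: 0.0429
gripper_force: 0.0
```

servo_tool --pt "0.5 0 0 -0.01 0 0 0" --pt "0.5 0 0 -0.03 0 0 0" --pt "0.5 0 0 -0.06 0 0 0" --pt "0.5 0 0 -0.095 0 0 0" --pt "0.5 0 0 -0.115 0 0 0"

```text
time: 6.93
ee_pos: [0.4747, 0.2119, 0.1537]
tcp_rot: [179.8, -0.1, 80.3]
wrist_force: [0.3, 0.4, 0.7]
opening: 0.0425
gripper_force: 0.0
```

servo_tool --pt "0.65 -0.04 0.009 0 0 0 0" --pt "0.65 -0.08 0.018 0 0 0 0" --pt "0.65 -0.12 0.026 0 0 0 0" --pt "0.65 -0.16 0.035 0 0 0 0" --pt "0.65 -0.2 0.044 0 0 0 0"

```text
time: 7.35
ee_pos: [0.4833, 0.0054, 0.1503]
tcp_rot: [179.9, -0.0, 80.3]
wrist_force: [0.9, 0.5, -0.3]
opening: 0.0552
gripper_force: 0.0
```

servo_tool --pt "0.65 -0.04 0.009 0 0 0 0" --pt "0.65 -0.08 0.018 0 0 0 0" --pt "0.65 -0.119 0.026 0 0 0 0" --pt "0.65 -0.119 0.026 0.03 0 0 0" --pt "0.65 -0.119 0.026 0.07 0 0 0"

```text
time: 7.77
ee_pos: [0.4908, -0.1173, 0.0823]
tcp_rot: [179.6, 0.0, 80.0]
wrist_force: [0.9, 0.0, -0.9]
opening: 0.0557
gripper_force: 0.0
```

```bash
python3 -c "
from h import *
go([.491,-.1144,.029])
c=camera('side');save(c,'s1')
for z in (.0355,): print(proj(c,[[.474,.2148,z]]))
c=camera('wrist');save(c,'w3')
im=np.hstack([cv2.resize(cv2.imread('pics/s1.png')[130:280,220:380],None,fx=2.5,fy=2.5),cv2.resize(cv2.imread('pics/w3.png'),(400,375))]);cv2.imwrite('pics/v1.png',im)"
```

```text
t 7.77 at [ 0.4908 -0.1173  0.0823] [1.7963e+02 5.0000e-02 8.0050e+01] open 0.0557 F [ 0.9  0.  -0.9] move [ 0.0029 -0.0006  0.0533] [ 0.0064  0.0008 -0.0097]
[[273.86754233 179.27894185]]
```

View pics/v1.png

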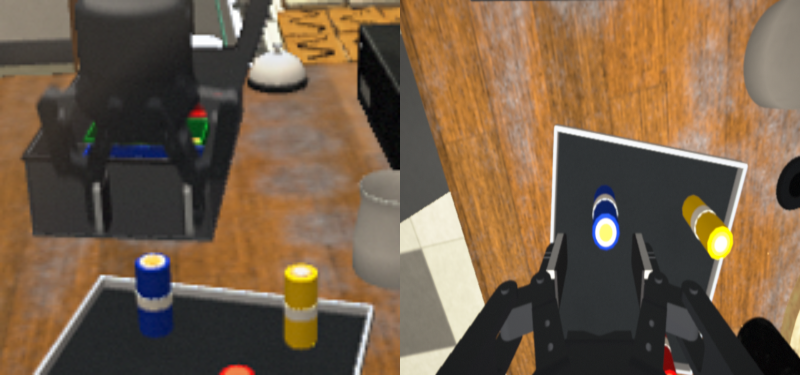

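The blue roll at (606,232) is centred between the fingers (555–648). The arm hides the green roll, so I'll check it later.

servo_tool --pt "0.65 0.002 0 0.025 0 0 0" --pt "0.65 0.002 0 0.052 0 0 0" --pt "0.65 0.002 0 0.052 0 0 0" --pt "0 0.002 0 0.052 0 0 0" --pt "0 0.002 0 0.052 0 0 0"

```text
time: 8.28
ee_pos: [0.4905, -0.1126, 0.0299]
tcp_rot: [179.9, 0.0, 80.3]
wrist_force: [0.0, 1.0, 0.7]
opening: 0.0322
gripper_force: 0.0
```

servo_tool --pt "0 0 0 0 0 0 0" --pt "0 0 0 0 0 0 0" --pt "0 0 0 0 0 0 0" --pt "0 0 0 0 0 0 0"

```text
time: 8.62
ee_pos: [0.4908, -0.1127, 0.0302]
tcp_rot: [179.8, 0.0, 80.3]
wrist_force: [-1.4, 0.8, 7.5]
opening: 0.025
gripper_force: 38.9
```

servo_tool --pt "0 0 0 -0.015 0 0 0" --pt "0 0 0 -0.045 0 0 0" --pt "0 0 0 -0.08 0 0 0" --pt "0 0 0 -0.11 0 0 0" --pt "0 0 0 -0.117 0 0 0"

```text
time: 9.03
ee_pos: [0.4913, -0.113, 0.1516]
tcp_rot: [179.5, 0.1, 80.3]
wrist_force: [0.2, 0.2, 0.7]
opening: 0.0248
gripper_force: 39.6
```

```bash
python3 -c "
from h import *
go([.469,.141,.15])
c=camera('top')
for n in ('green',): print([(np.round(q['location'],3),round(q['confidence'],2)) for q in recognise(c,f'roll_{n}_mid')[:3]])
cv2.imwrite('pics/t1.png',cv2.resize(c['image'][145:280,172:317,::-1],None,fx=4,fy=4,interpolation=cv2.INTER_CUBIC))"
```

```text
t 9.03 at [ 0.4913 -0.113   0.1516] [1.7953e+02 5.0000e-02 8.0270e+01] open 0.0248 F [0.2 0.2 0.7] move [ 0.2465 -0.0649  0.0009] [ 0.0082  0.0009 -0.0057]
[]
```

View pics/t1.png

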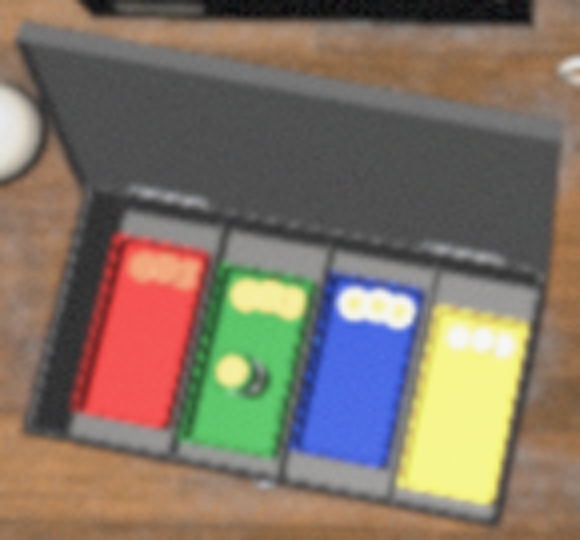

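The green roll stands upright in its cup (top at crop (233,371)). Carrying blue over.

servo_tool --pt "0 0.02 -0.005 0 0 0 0" --pt "0 0.058 -0.015 0 0 0 0" --pt "0 0.096 -0.025 0 0 0 0" --pt "0 0.134 -0.035 0 0 0 0" --pt "0 0.172 -0.045 0 0 0 0"

```text
time: 9.55
ee_pos: [0.4732, 0.0661, 0.1433]
tcp_rot: [-179.9, 0.0, 80.2]
wrist_force: [1.2, 0.8, -1.2]
opening: 0.0248
gripper_force: 39.6
```

servo_tool --pt "0 0.038 -0.01 0 0 0 0" --pt "0 0.07 -0.019 0 0 0 0" --pt "0 0.0745 -0.02 0.005 0 0 0" --pt "0 0.0745 -0.02 0.03 0 0 0" --pt "0 0.0745 -0.02 0.06 0 0 0"

```text
time: 9.97
ee_pos: [0.4674, 0.1422, 0.0842]
tcp_rot: [179.9, -0.0, 80.4]
wrist_force: [0.3, 0.3, -1.7]
opening: 0.0251
gripper_force: 39.6
```

```bash
python3 -c "
from h import *
go([.469,.141,.038])"
```

```text
t 9.97 at [0.4674 0.1422 0.0842] [ 1.7988e+02 -4.0000e-02  8.0360e+01] open 0.0251 F [ 0.3  0.3 -1.7] move [-0.0009  0.0016  0.0462] [ 0.0021 -0.0007 -0.0041]
```

servo_tool --pt "0 0 0.001 0.02 0 0 0" --pt "0 0 0.001 0.037 0 0 0" --pt "0 0 0.001 0.045 0 0 0" --pt "0 0 0.001 0.046 0 0 0" --pt "0 0 0.001 0.046 0 0 0"

```text
time: 10.38
ee_pos: [0.4679, 0.141, 0.0381]
tcp_rot: [-179.9, 0.0, 80.3]
wrist_force: [0.0, 0.1, -0.3]
opening: 0.025
gripper_force: 39.5
```

servo_tool --pt "0 0 0 0.001 0 0 0" --pt "0 0 0 0.002 0 0 0" --pt "0 0 0 0.002 0 0 0"

```text
time: 10.63
ee_pos: [0.4685, 0.1413, 0.0369]
tcp_rot: [179.9, -0.0, 80.3]
wrist_force: [0.2, 0.3, -0.5]
opening: 0.0247
gripper_force: 39.5
```

servo_tool --pt "0 0 0 0.001 0 0 0" --pt "0 0 0 0.002 0 0 0" --pt "0 0 0 0.002 0 0 0"

```text
time: 10.88
ee_pos: [0.4681, 0.1412, 0.0342]
tcp_rot: [180.0, -0.0, 80.3]
wrist_force: [0.1, 0.2, -0.6]
opening: 0.0249
gripper_force: 39.5
```

servo_tool --pt "0 0 0 0.001 0 0 0" --pt "0 0 0 0.001 0 0 0"

```text
time: 11.05
ee_pos: [0.468, 0.1412, 0.0331]
tcp_rot: [-180.0, 0.0, 80.3]
wrist_force: [0.0, -0.6, -2.6]
opening: 0.0248
gripper_force: 39.5
```

servo_tool --pt "0 0 0 0.001 0 0 0" --pt "0 0 0 0.001 0 0 0"

```text
time: 11.22
ee_pos: [0.4683, 0.1413, 0.0326]
tcp_rot: [180.0, -0.0, 80.3]
wrist_force: [-1.9, -0.4, 4.3]
opening: 0.0251
gripper_force: 40.0
```

servo_tool --pt "0 0 0 0.001 0 0 0" --pt "0 0 0 0.001 0 0 0"

```text
time: 11.38
ee_pos: [0.4685, 0.1414, 0.0326]
tcp_rot: [180.0, -0.0, 80.3]
wrist_force: [-8.1, -0.8, 15.9]
opening: 0.0246
gripper_force: 41.4
```

servo_tool --pt "0 0 0 -0.001 0 0 0" --pt "0.4 0 0 -0.001 0 0 0" --pt "0.5 0 0 -0.001 0 0 0" --pt "0.5 0 0 -0.001 0 0 0" --pt "0.5 0 0 -0.001 0 0 0"

```text
time: 11.8
ee_pos: [0.468, 0.1412, 0.0321]
tcp_rot: [-180.0, 0.0, 80.3]
wrist_force: [-0.5, 0.1, -0.6]
opening: 0.0427
gripper_force: 0.0
```

servo_tool --pt "0.5 0 0 -0.01 0 0 0" --pt "0.5 0 0 -0.03 0 0 0" --pt "0.5 0 0 -0.06 0 0 0" --pt "0.5 0 0 -0.095 0 0 0" --pt "0.5 0 0 -0.117 0 0 0"

```text
time: 12.22
ee_pos: [0.4685, 0.1413, 0.1533]
tcp_rot: [179.9, -0.1, 80.3]
wrist_force: [0.7, 0.5, 0.7]
opening: 0.0428
gripper_force: 0.0
```

servo_tool --pt "0.65 -0.04 0 0 0 0 0" --pt "0.65 -0.08 0 0 0 0 0" --pt "0.65 -0.12 0 0 0 0 0" --pt "0.65 -0.16 0 0 0 0 0" --pt "0.65 -0.195 0.02 0 0 0 0"

```text
time: 12.63
ee_pos: [0.4529, -0.056, 0.1507]
tcp_rot: [179.9, 0.0, 80.3]
wrist_force: [1.1, 1.5, -0.3]
opening: 0.0557
gripper_force: 0.0
```

servo_tool --pt "0.65 -0.02 0.035 0 0 0 0" --pt "0.65 -0.04 0.07 0 0 0 0" --pt "0.65 -0.062 0.105 0 0 0 0" --pt "0.65 -0.062 0.14 0.01 0 0 0" --pt "0.65 -0.062 0.152 0.04 0 0 0"

```text
time: 13.05
ee_pos: [0.5989, -0.1437, 0.1131]
tcp_rot: [179.6, 0.0, 80.1]
wrist_force: [1.2, -0.8, 0.8]
opening: 0.0555
gripper_force: 0.0
```

servo_tool --pt "0.65 0 0 0.02 0 0 0" --pt "0.65 0 0 0.02 0 0 0"

```text
time: 13.22
ee_pos: [0.5928, -0.1409, 0.0849]
tcp_rot: [-179.6, -0.0, 80.2]
wrist_force: [-0.4, -1.0, -1.2]
opening: 0.0556
gripper_force: 0.0
```

```bash
python3 -c "
from h import *
go([.5966,-.1408,.030])
c=camera('wrist');save(c,'w4')
im=cv2.resize(cv2.imread('pics/w4.png'),(400,250))
c=camera('top')
t=cv2.resize(c['image'][180:280,172:317,::-1],(400,276),interpolation=cv2.INTER_CUBIC)
cv2.imwrite('pics/v2.png',np.vstack([im,t]))"
```

```text
t 13.22 at [ 0.5928 -0.1409  0.0849] [-1.7963e+02 -4.0000e-02  8.0240e+01] open 0.0556 F [-0.4 -1.  -1.2] move [0.0007 0.0041 0.0548] [-0.0065 -0.0007 -0.0062]
```

View pics/v2.png

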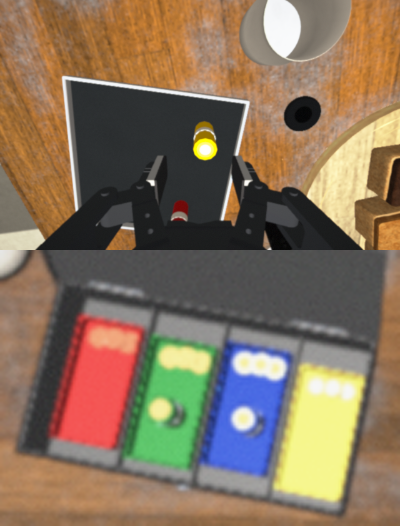

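Both green and blue stand in their cups. The yellow roll, at (204,148), is centred between the fingers (160–240).

servo_tool --pt "0.65 0 0.002 0.025 0 0 0" --pt "0.65 0 0.002 0.054 0 0 0" --pt "0.65 0 0.002 0.054 0 0 0" --pt "0 0 0.002 0.054 0 0 0" --pt "0 0 0.002 0.054 0 0 0"

```text
time: 13.73
ee_pos: [0.597, -0.1417, 0.0382]
tcp_rot: [179.8, 0.0, 80.3]
wrist_force: [-0.3, -0.2, 1.2]
opening: 0.0324
gripper_force: 0.0
```

servo_tool --pt "0 0 0 0 0 0 0" --pt "0 0 0 0 0 0 0" --pt "0 0 0 0 0 0 0" --pt "0 0 0 0 0 0 0"

```text
time: 14.07
ee_pos: [0.5973, -0.1419, 0.0383]
tcp_rot: [179.8, 0.0, 80.3]
wrist_force: [-1.0, 0.6, 8.9]
opening: 0.0226
gripper_force: 38.8
```

servo_tool --pt "0 0 0 -0.015 0 0 0" --pt "0 0 0 -0.045 0 0 0" --pt "0 0 0 -0.08 0 0 0" --pt "0 0 0 -0.11 0 0 0" --pt "0 0 0 -0.12 0 0 0"

```text
time: 14.48
ee_pos: [0.5976, -0.1419, 0.1622]
tcp_rot: [179.6, 0.0, 80.3]
wrist_force: [-0.4, -0.1, -1.0]
opening: 0.0228
gripper_force: 39.6
```

```bash
python3 -c "
from h import *
go([.4495,.072,.15])"
```

```text
t 14.48 at [ 0.5976 -0.1419  0.1622] [1.7957e+02 4.0000e-02 8.0260e+01] open 0.0228 F [-0.4 -0.1 -1. ] move [ 0.1858 -0.1822  0.0107] [ 0.0075  0.0008 -0.0059]
```

servo_tool --pt "0 0.005 -0.02 0 0 0 0" --pt "0 0.02 -0.055 0 0 0 0" --pt "0 0.035 -0.09 0 0 0 0" --pt "0 0.05 -0.125 0 0 0 0" --pt "0 0.07 -0.155 0 0 0 0"

```text
time: 14.9
ee_pos: [0.4532, -0.046, 0.1554]
tcp_rot: [180.0, 0.0, 80.2]
wrist_force: [-0.5, 0.8, -1.0]
opening: 0.0226
gripper_force: 39.7
```

servo_tool --pt "0 0.035 -0.015 0 0 0 0" --pt "0 0.07 -0.027 0 0 0 0" --pt "0 0.105 -0.027 0 0 0 0" --pt "0 0.116 -0.027 0 0 0 0" --pt "0 0.116 -0.027 0.03 0 0 0"

```text
time: 15.32
ee_pos: [0.4505, 0.0752, 0.1306]
tcp_rot: [179.5, -0.2, 80.4]
wrist_force: [1.2, -0.3, -0.6]
opening: 0.0229
gripper_force: 39.9
```

servo_tool --pt "0 0 0 0.02 0 0 0" --pt "0 0 0 0.04 0 0 0" --pt "0 0 0 0.04 0 0 0"

```text
time: 15.57
ee_pos: [0.4465, 0.0724, 0.0819]
tcp_rot: [-179.7, 0.1, 80.3]
wrist_force: [-0.8, -0.0, -3.0]
opening: 0.0228
gripper_force: 39.8
```

```bash
python3 -c "
from h import *
go([.4495,.0725,.043])"
```

```text
t 15.57 at [0.4465 0.0724 0.0819] [-1.7975e+02  8.0000e-02  8.0280e+01] open 0.0228 F [-0.8 -0.  -3. ] move [0.0006 0.0031 0.0389] [-0.0044  0.0013 -0.0056]
```

servo_tool --pt "0 0 0.002 0.018 0 0 0" --pt "0 0 0.002 0.032 0 0 0" --pt "0 0 0.002 0.038 0 0 0" --pt "0 0 0.002 0.039 0 0 0" --pt "0 0 0.002 0.039 0 0 0"

```text
time: 15.98
ee_pos: [0.4505, 0.0722, 0.0472]
tcp_rot: [180.0, -0.0, 80.2]
wrist_force: [0.3, 0.4, -1.2]
opening: 0.0225
gripper_force: 39.8
```

servo_tool --pt "0 0 0 0.001 0 0 0" --pt "0 0 0 0.001 0 0 0"

```text
time: 16.15
ee_pos: [0.4507, 0.0723, 0.0462]
tcp_rot: [179.9, -0.0, 80.3]
wrist_force: [-1.1, 0.9, -1.5]
opening: 0.0224
gripper_force: 39.8
```

servo_tool --pt "0 0 0 0.002 0 0 0" --pt "0 0 0 0.004 0 0 0" --pt "0 0 0 0.004 0 0 0"

```text
time: 16.4
ee_pos: [0.4501, 0.0722, 0.041]
tcp_rot: [-180.0, 0.0, 80.3]
wrist_force: [-0.1, 0.8, -1.7]
opening: 0.0229
gripper_force: 39.8
```

servo_tool --pt "0 0 0 0.001 0 0 0" --pt "0 0 0 0.001 0 0 0"

```text
time: 16.57
ee_pos: [0.4504, 0.0723, 0.0408]
tcp_rot: [180.0, -0.0, 80.3]
wrist_force: [-2.3, 0.0, 4.5]
opening: 0.0226
gripper_force: 40.3
```

servo_tool --pt "0 0 0 0.001 0 0 0" --pt "0 0 0 0.001 0 0 0"

```text
time: 16.73
ee_pos: [0.4506, 0.0724, 0.0407]
tcp_rot: [180.0, -0.0, 80.3]
wrist_force: [-6.2, -0.4, 15.8]
opening: 0.0226
gripper_force: 41.3
```

servo_tool --pt "0 0 0 -0.001 0 0 0" --pt "0.4 0 0 -0.001 0 0 0" --pt "0.5 0 0 -0.001 0 0 0" --pt "0.5 0 0 -0.001 0 0 0" --pt "0.5 0 0 -0.001 0 0 0"

```text
time: 17.15
ee_pos: [0.4502, 0.0723, 0.0401]
tcp_rot: [-180.0, 0.0, 80.3]
wrist_force: [-0.3, -0.4, -0.0]
opening: 0.0425
gripper_force: 0.0
```

servo_tool --pt "0.5 0 0 -0.01 0 0 0" --pt "0.5 0 0 -0.03 0 0 0" --pt "0.5 0 0 -0.06 0 0 0" --pt "0.5 0 0 -0.095 0 0 0" --pt "0.5 0 0 -0.11 0 0 0"

```text
time: 17.57
ee_pos: [0.4511, 0.0723, 0.1553]
tcp_rot: [179.8, -0.1, 80.3]
wrist_force: [0.2, -0.2, 1.3]
opening: 0.0428
gripper_force: 0.0
```

servo_tool --pt "0.65 -0.04 0 0 0 0 0" --pt "0.65 -0.08 0 0 0 0 0" --pt "0.65 -0.12 0.01 0 0 0 0" --pt "0.65 -0.15 0.035 0 0 0 0" --pt "0.65 -0.18 0.06 0 0 0 0"

```text
time: 17.98
ee_pos: [0.4789, -0.1175, 0.1517]
tcp_rot: [179.9, 0.0, 80.2]
wrist_force: [0.1, 1.2, -0.1]
opening: 0.0558
gripper_force: 0.0
```

servo_tool --pt "0.65 -0.03 0.02 0 0 0 0" --pt "0.65 -0.06 0.04 0 0 0 0" --pt "0.65 -0.09 0.06 0 0 0 0" --pt "0.65 -0.12 0.08 0 0 0 0" --pt "0.65 -0.129 0.0845 0.02 0 0 0"

```text
time: 18.4
ee_pos: [0.5428, -0.2613, 0.134]
tcp_rot: [179.7, 0.1, 80.2]
wrist_force: [1.9, -0.0, 0.7]
opening: 0.0557
gripper_force: 0.0
```

servo_tool --pt "0.65 0 0 0.02 0 0 0" --pt "0.65 0 0 0.045 0 0 0" --pt "0.65 0 0 0.045 0 0 0"

```text
time: 18.65
ee_pos: [0.5386, -0.2562, 0.081]
tcp_rot: [-179.7, -0.1, 80.2]
wrist_force: [-0.4, 0.6, -1.5]
opening: 0.055
gripper_force: 0.0
```

```bash
python3 -c "
from h import *
go([.5422,-.2556,.030])
c=camera('wrist');save(c,'w5')
im=cv2.resize(cv2.imread('pics/w5.png'),(400,250))
c=camera('top')
t=cv2.resize(c['image'][180:280,172:317,::-1],(400,276),interpolation=cv2.INTER_CUBIC)
cv2.imwrite('pics/v3.png',np.vstack([im,t]))"
```

```text
t 18.65 at [ 0.5386 -0.2562  0.081 ] [-1.7967e+02 -1.1000e-01  8.0230e+01] open 0.055 F [-0.4  0.6 -1.5] move [0.0011 0.0038 0.051 ] [-0.0057 -0.0019 -0.0065]
```

View pics/v3.png

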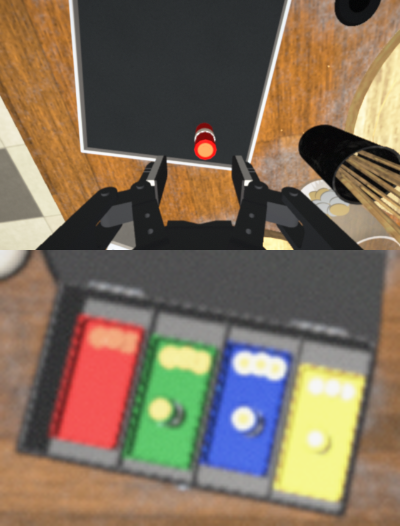

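Yellow stands at (318,441); the red roll is centred between the fingers. Gripping it.

servo_tool --pt "0.65 0.001 0.002 0.025 0 0 0" --pt "0.65 0.001 0.002 0.055 0 0 0" --pt "0.65 0.001 0.002 0.055 0 0 0" --pt "0 0.001 0.002 0.055 0 0 0" --pt "0 0.001 0.002 0.055 0 0 0"

```text
time: 19.17
ee_pos: [0.5434, -0.2565, 0.033]
tcp_rot: [179.9, 0.0, 80.3]
wrist_force: [-0.5, 0.1, 0.5]
opening: 0.0322
gripper_force: 0.0
```

servo_tool --pt "0 0 0 0 0 0 0" --pt "0 0 0 0 0 0 0" --pt "0 0 0 0 0 0 0" --pt "0 0 0 0 0 0 0"

```text
time: 19.5
ee_pos: [0.5436, -0.2566, 0.0331]
tcp_rot: [179.8, 0.1, 80.3]
wrist_force: [-1.2, 1.2, 9.0]
opening: 0.0207
gripper_force: 38.8
```

servo_tool --pt "0 0 0 -0.015 0 0 0" --pt "0 0 0 -0.045 0 0 0" --pt "0 0 0 -0.08 0 0 0" --pt "0 0 0 -0.11 0 0 0" --pt "0 0 0 -0.12 0 0 0"

```text
time: 19.92
ee_pos: [0.5438, -0.2568, 0.1571]
tcp_rot: [179.6, 0.1, 80.3]
wrist_force: [0.5, 0.6, -0.5]
opening: 0.0208
gripper_force: 39.5
```

```bash
python3 -c "
from h import *
go([.4923,.2875,.15])"
```

```text
t 19.92 at [ 0.5438 -0.2568  0.1571] [1.796e+02 1.300e-01 8.026e+01] open 0.0208 F [ 0.5  0.6 -0.5] move [ 0.5277 -0.1429  0.0049] [ 0.0069  0.0023 -0.0059]
```

servo_tool --pt "0 0.012 -0.012 0 0 0 0" --pt "0 0.036 -0.036 0 0 0 0" --pt "0 0.062 -0.062 0 0 0 0" --pt "0 0.09 -0.085 0 0 0 0" --pt "0 0.12 -0.108 0 0 0 0"

```text
time: 20.33
ee_pos: [0.4552, -0.1187, 0.1507]
tcp_rot: [180.0, 0.0, 80.2]
wrist_force: [-0.0, 1.2, -1.1]
opening: 0.0208
gripper_force: 39.5
```

servo_tool --pt "0 0.035 -0.015 0 0 0 0" --pt "0 0.07 -0.028 0 0 0 0" --pt "0 0.108 -0.035 0 0 0 0" --pt "0 0.146 -0.035 0 0 0 0" --pt "0 0.184 -0.035 0 0 0 0"

```text
time: 20.75
ee_pos: [0.4526, 0.0695, 0.1515]
tcp_rot: [179.9, -0.0, 80.2]
wrist_force: [1.2, -0.4, -1.2]
opening: 0.021
gripper_force: 39.6
```

servo_tool --pt "0 0.038 0 0 0 0 0" --pt "0 0.076 0 0 0 0 0" --pt "0 0.114 0 0 0 0 0" --pt "0 0.152 0 0 0 0 0" --pt "0 0.19 0 0 0 0 0"

```text
time: 21.17
ee_pos: [0.485, 0.2571, 0.1511]
tcp_rot: [179.9, -0.0, 80.3]
wrist_force: [1.0, -0.7, -0.7]
opening: 0.0207
gripper_force: 39.6
```

servo_tool --pt "0 0.025 0 0 0 0 0" --pt "0 0.034 0 0 0 0 0" --pt "0 0.034 0 0.02 0 0 0" --pt "0 0.034 0 0.05 0 0 0" --pt "0 0.034 0 0.07 0 0 0"

```text
time: 21.58
ee_pos: [0.4904, 0.2882, 0.0788]
tcp_rot: [-180.0, 0.0, 80.3]
wrist_force: [-0.4, 0.4, -2.3]
opening: 0.0205
gripper_force: 39.6
```

```bash
python3 -c "
from h import *
go([.4923,.2875,.038])"
```

```text
t 21.58 at [0.4904 0.2882 0.0788] [-1.7999e+02  2.0000e-02  8.0280e+01] open 0.0205 F [-0.4  0.4 -2.3] move [-0.0004  0.002   0.0408] [-0.0002  0.0003 -0.0055]
```

servo_tool --pt "0 0 0.001 0.018 0 0 0" --pt "0 0 0.001 0.032 0 0 0" --pt "0 0 0.001 0.039 0 0 0" --pt "0 0 0.001 0.041 0 0 0" --pt "0 0 0.001 0.041 0 0 0"

```text
time: 22.0
ee_pos: [0.492, 0.2883, 0.0397]
tcp_rot: [180.0, -0.0, 80.3]
wrist_force: [-0.1, -0.5, -1.0]
opening: 0.0207
gripper_force: 39.6
```

servo_tool --pt "0 0 0 0.001 0 0 0" --pt "0 0 0 0.001 0 0 0"

```text
time: 22.17
ee_pos: [0.4923, 0.2885, 0.0393]
tcp_rot: [179.9, -0.1, 80.3]
wrist_force: [-0.1, 0.2, -1.3]
opening: 0.0211
gripper_force: 39.6
```

servo_tool --pt "0 0 0 0.001 0 0 0" --pt "0 0 0 0.001 0 0 0"

```text
time: 22.33
ee_pos: [0.492, 0.2884, 0.0377]
tcp_rot: [180.0, -0.0, 80.3]
wrist_force: [1.1, 0.3, -2.2]
opening: 0.0205
gripper_force: 39.6
```

servo_tool --pt "0 0 0 0.001 0 0 0" --pt "0 0 0 0.001 0 0 0"

```text
time: 22.5
ee_pos: [0.4918, 0.2883, 0.0362]
tcp_rot: [-180.0, 0.0, 80.3]
wrist_force: [0.3, -0.7, -1.8]
opening: 0.0201
gripper_force: 39.6
```

servo_tool --pt "0 0 0 0.001 0 0 0" --pt "0 0 0 0.001 0 0 0"

```text
time: 22.67
ee_pos: [0.492, 0.2885, 0.0357]
tcp_rot: [180.0, -0.0, 80.3]
wrist_force: [-0.8, -0.6, 2.6]
opening: 0.0205
gripper_force: 39.9
```

servo_tool --pt "0 0 0 0.0005 0 0 0" --pt "0 0 0 0.0005 0 0 0"

```text
time: 22.83
ee_pos: [0.4921, 0.2885, 0.0356]
tcp_rot: [180.0, -0.0, 80.3]
wrist_force: [-3.2, -1.6, 9.6]
opening: 0.0205
gripper_force: 40.6
```

servo_tool --pt "0 0 0 -0.0005 0 0 0" --pt "0.4 0 0 -0.0005 0 0 0" --pt "0.5 0 0 -0.0005 0 0 0" --pt "0.5 0 0 -0.0005 0 0 0" --pt "0.5 0 0 -0.0005 0 0 0"

```text
time: 23.25
ee_pos: [0.4918, 0.2883, 0.0351]
tcp_rot: [-180.0, 0.0, 80.3]
wrist_force: [-0.4, -0.4, 1.1]
opening: 0.0424
gripper_force: 0.0
```

servo_tool --pt "0.5 0 0 -0.01 0 0 0" --pt "0.5 0 0 -0.03 0 0 0" --pt "0.5 0 0 -0.06 0 0 0" --pt "0.5 0 0 -0.095 0 0 0" --pt "0.5 0 0 -0.13 0 0 0"

```text
time: 23.67
ee_pos: [0.4915, 0.2881, 0.1673]
tcp_rot: [-180.0, 0.0, 80.3]
wrist_force: [-0.9, 0.8, -0.1]
opening: 0.0426
gripper_force: 0.0
```

servo_tool --pt "0 -0.04 -0.02 -0.02 0 0 0" --pt "0 -0.08 -0.03 -0.04 0 0 0" --pt "0 -0.12 -0.03 -0.06 0 0 0" --pt "0 -0.16 -0.03 -0.08 0 0 0" --pt "0 -0.2 -0.03 -0.1 0 0 0"

```text
time: 24.08
ee_pos: [0.4303, 0.1128, 0.258]
tcp_rot: [179.9, -0.0, 80.3]
wrist_force: [0.3, -1.3, -1.0]
opening: -0.0002
gripper_force: 0.0
```

servo_tool --pt "0 -0.04 0 -0.015 0 0 0" --pt "0 -0.08 0 -0.03 0 0 0" --pt "0 -0.12 0 -0.045 0 0 0" --pt "0 -0.12 0 -0.05 0 0 0" --pt "0 -0.12 0 -0.05 0 0 0"

```text
time: 24.5
ee_pos: [0.4111, -0.0059, 0.3086]
tcp_rot: [179.8, -0.0, 80.0]
wrist_force: [-0.0, -0.3, 0.0]
opening: 0.0004
gripper_force: 0.0
```

```bash
python3 -c "
from h import *
go([.5,0,.3])
c=camera('top')
for th in (1.65,1.7,1.75,1.8,1.85,1.9):
  ex=.16*-np.cos(th); ez=.078+.16*np.sin(th); x=np.array([.9866,-.163]);y=np.array([.163,.9866]);h=np.array([.566,.165])
  print(th,[ (proj(c,[*(h+x*ex+y*s*.151),ez])[0]).round(1).tolist() for s in(1,-1)])
print('hinge',proj(c,[[*(h+y*.15),.078],[*(h-y*.15),.078]]).round(1).tolist())
print('register front',at_z(c,[[187,143],[305,150]],.1).round(3).tolist(),at_z(c,[[187,143],[305,150]],0.).round(3).tolist())
t=cv2.resize(c['image'][90:280,160:320,::-1],None,fx=3.1,fy=3.1,interpolation=cv2.INTER_CUBIC)
cv2.imwrite('pics/v4.png',t)"
```

```text
t 24.5 at [ 0.4111 -0.0059  0.3086] [ 1.798e+02 -2.000e-02  8.003e+01] open 0.0004 F [-0.  -0.3  0. ] move [0.0212 0.0865 0.0089] [ 0.0034 -0.0003 -0.01  ]
1.65 [[170.6, 167.9], [308.7, 193.4]]
1.7 [[171.7, 164.5], [309.5, 189.9]]
1.75 [[172.8, 161.2], [310.2, 186.4]]
1.8 [[174.0, 158.0], [310.9, 183.1]]
1.85 [[175.3, 154.9], [311.6, 179.8]]
1.9 [[176.5, 151.9], [312.3, 176.7]]
hinge [[193.3, 190.0], [309.2, 211.6]]
register front [[0.708, 0.332, 0.1], [0.695, 0.031, 0.1]] [[0.742, 0.368, 0.0], [0.729, 0.036, 0.0]]
```

View pics/v4.png

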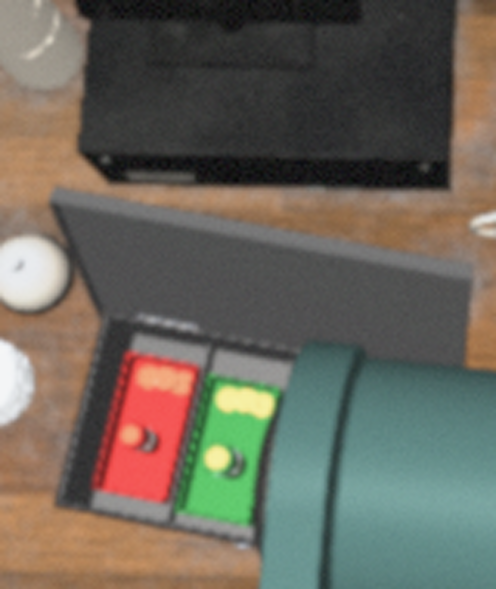

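Red (crop (132,436)) and green (218,458) stand; the lid is at about 1.85 rad, with clear space between it and the register. I'll check the expected top positions, then go behind the lid.

```bash
python3 -c "
from h import *
c=camera('top')
p=proj(c,[[.492,.2885,.0615],[.474,.2145,.0655],[.468,.1425,.0635],[.4504,.073,.0635]]).round(1)
print(p, 'seen red',[160+132/3.1,90+436/3.1],'green',[160+218/3.1,90+458/3.1],'blue',[172+243/2.759,180+169/2.76],'yellow',[172+318/2.759,180+191/2.76])"
```

```text
[[201.8 229.5]
 [230.1 237.1]
 [258.6 240.3]
 [286.  247.9]] seen red [202.5806451612903, 230.6451612903226] green [230.32258064516128, 237.74193548387098] blue [260.07538963392534, 241.23188405797103] yellow [287.25915186661837, 249.20289855072463]
```

servo_tool --pt "0 0.017 0.035 0 0 0 0" --pt "0 0.034 0.07 0 0 0 0" --pt "0 0.05 0.105 0 0 0 0" --pt "0 0.068 0.14 0 0 0 0" --pt "0 0.084 0.175 0 0 0 0"

```text
time: 25.02
ee_pos: [0.5995, 0.0522, 0.3047]
tcp_rot: [-179.9, 0.0, 80.4]
wrist_force: [-0.6, -0.1, 1.5]
opening: 0.0001
gripper_force: 0.0
```

servo_tool --pt "0 0.01 0.025 0 0 0 0" --pt "0 0.02 0.045 0 0 0 0" --pt "0 0.02 0.045 0 0 0 0"

```text
time: 25.27
ee_pos: [0.6481, 0.0645, 0.3029]
tcp_rot: [-179.8, 0.0, 80.4]
wrist_force: [0.7, 0.7, -0.5]
opening: 0.0001
gripper_force: 0.0
```

```bash
python3 -c "
from h import *
go([.645,.061,.185])
c=camera('side');t=cv2.resize(c['image'][0:300,200:520,::-1],None,fx=2,fy=2)
cv2.imwrite('pics/v5.png',t)"
```

```text
t 25.27 at [0.6481 0.0645 0.3029] [-1.7977e+02  3.0000e-02  8.0440e+01] open 0.0001 F [ 0.7  0.7 -0.5] move [-0.0039 -0.002   0.1179] [-0.0039  0.0005 -0.0027]
```

View pics/v5.png

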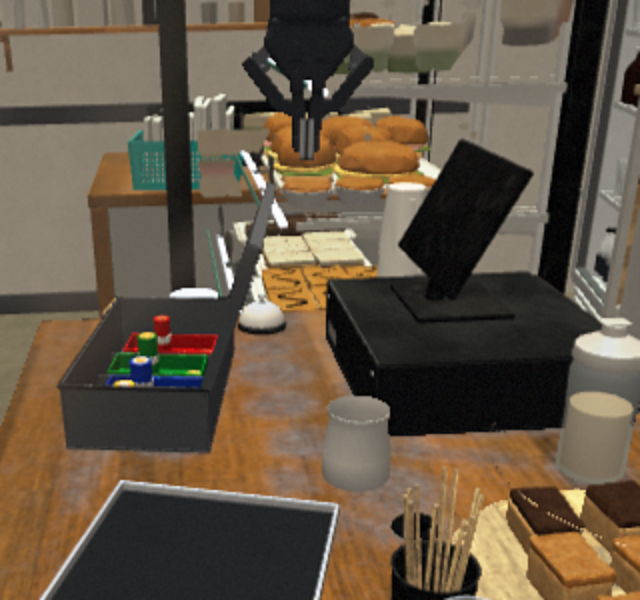

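Side view: red, green, blue and yellow rolls all stand upright in the box; the tray is empty, the jug undisturbed, and the fingers are above and behind the lid. Descending, then pushing forward.

servo_tool --pt "0 -0.003 0 0.03 0 0 0" --pt "0 -0.003 0 0.06 0 0 0" --pt "0 -0.003 0 0.09 0 0 0" --pt "0 -0.003 0 0.108 0 0 0" --pt "0 -0.003 0 0.108 0 0 0"

```text
time: 25.73
ee_pos: [0.6428, 0.0594, 0.1932]
tcp_rot: [-179.6, 0.1, 80.3]
wrist_force: [0.7, -0.9, -0.3]
opening: 0.0001
gripper_force: 0.0
```

servo_tool --pt "0 0 -0.01 0 0 0 0" --pt "0 0 -0.02 0 0 0 0" --pt "0 0 -0.03 0 0 0 0" --pt "0 0 -0.04 0 0 0 0" --pt "0 0 -0.05 0 0 0 0"

```text
time: 26.15
ee_pos: [0.595, 0.0669, 0.1996]
tcp_rot: [179.9, -0.0, 80.3]
wrist_force: [0.5, 0.6, 3.4]
opening: 0.0001
gripper_force: 2.0
```

servo_tool --pt "0 0 -0.01 0 0 0 0" --pt "0 0 -0.02 0 0 0 0" --pt "0 0 -0.03 0 0 0 0" --pt "0 0 -0.04 0 0 0 0" --pt "0 0 -0.05 0 0 0 0"

```text
time: 26.57
ee_pos: [0.5457, 0.0753, 0.1993]
tcp_rot: [179.9, -0.0, 80.3]
wrist_force: [-0.2, -0.6, -0.9]
opening: -0.0001
gripper_force: 0.1
```

servo_tool --pt "0 0 -0.01 0 0 0 0" --pt "0 0 -0.02 0 0 0 0" --pt "0 0 -0.02 0 0 0 0"

```text
time: 26.82
ee_pos: [0.5253, 0.0788, 0.1983]
tcp_rot: [-180.0, -0.0, 80.3]
wrist_force: [-0.4, -0.4, -0.0]
opening: 0.0001
gripper_force: 0.0
```

```bash
python3 -c "
from h import *
go([.645,.061,.3])
c=camera('side');t=cv2.resize(c['image'][50:250,200:420,::-1],None,fx=2.5,fy=2.5)
cv2.imwrite('pics/v6.png',t)"
```

```text
t 26.82 at [0.5253 0.0788 0.1983] [-179.99   -0.     80.28] open 0.0001 F [-0.4 -0.4 -0. ] move [ 0.0027  0.1209 -0.1018] [-0.0002 -0.     -0.0056]
```

View pics/v6.png

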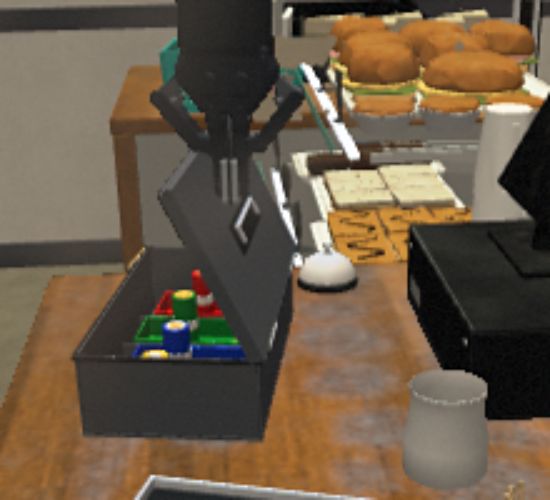

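The lid is past 1.5 and falling shut on its own; it occludes part of the red roll. I'll back off upward and wait.

servo_tool --pt "0 0 0 -0.03 0 0 0" --pt "0 0 0 -0.06 0 0 0" --pt "0 0 0 -0.09 0 0 0" --pt "0 -0.03 0 -0.1 0 0 0" --pt "0 -0.06 0 -0.1 0 0 0"

```text
time: 27.28
ee_pos: [0.5176, 0.0193, 0.3013]
tcp_rot: [179.8, -0.0, 80.4]
wrist_force: [0.9, -1.0, 0.6]
opening: -0.0
gripper_force: 0.0
```

servo_tool --pt "0 -0.04 0 0 0 0 0" --pt "0 -0.08 0 0 0 0 0" --pt "0 -0.12 0 0 0 0 0" --pt "0 -0.16 0 0 0 0 0" --pt "0 -0.2 0 0 0 0 0"

```text
time: 27.7
ee_pos: [0.4824, -0.1798, 0.2982]
tcp_rot: [180.0, 0.0, 80.3]
wrist_force: [1.7, -0.2, -1.0]
opening: 0.0005
gripper_force: 0.0
```

servo_tool --pt "0 -0.03 0 0 0 0 0" --pt "0 -0.03 0 0 0 0 0" --pt "0 -0.03 0 0 0 0 0" --pt "0 -0.03 0 0 0 0 0" --pt "0 -0.03 0 0 0 0 0"

```text
time: 28.12
ee_pos: [0.4782, -0.2066, 0.2982]
tcp_rot: [-180.0, -0.0, 80.3]
wrist_force: [-0.6, 0.7, 0.4]
opening: -0.0003
gripper_force: 0.0
```

servo_tool --pt "0 0 0 0 0 0 0" --pt "0 0 0 0 0 0 0" --pt "0 0 0 0 0 0 0" --pt "0 0 0 0 0 0 0" --pt "0 0 0 0 0 0 0"

```text
time: 28.53
ee_pos: [0.4779, -0.2071, 0.2983]
tcp_rot: [180.0, 0.0, 80.3]
wrist_force: [0.3, -0.6, -0.2]
opening: -0.0002
gripper_force: 0.0
```

servo_tool --pt "0 0 0 0 0 0 0" --pt "0 0 0 0 0 0 0" --pt "0 0 0 0 0 0 0" --pt "0 0 0 0 0 0 0" --pt "0 0 0 0 0 0 0"

```text
time: 28.95
ee_pos: [0.4779, -0.2074, 0.2982]
tcp_rot: [-180.0, 0.0, 80.3]
wrist_force: [0.5, -0.4, -0.5]
opening: 0.0004
gripper_force: 0.0
```

```bash
python3 -c "
from h import *
go([.645,.061,.3])
c=camera('side');t=cv2.resize(c['image'][110:250,200:420,::-1],None,fx=2.5,fy=2.5)
c=camera('top');u=cv2.resize(c['image'][150:285,160:320,::-1],(550,250))
cv2.imwrite('pics/v7.png',np.vstack([t,u]))"
```

```text
t 28.95 at [ 0.4779 -0.2074  0.2982] [-180.      0.     80.26] open 0.0004 F [ 0.5 -0.4 -0.5] move [ 0.2928  0.1193 -0.0018] [-0.     0.    -0.006]
```

View pics/v7.png

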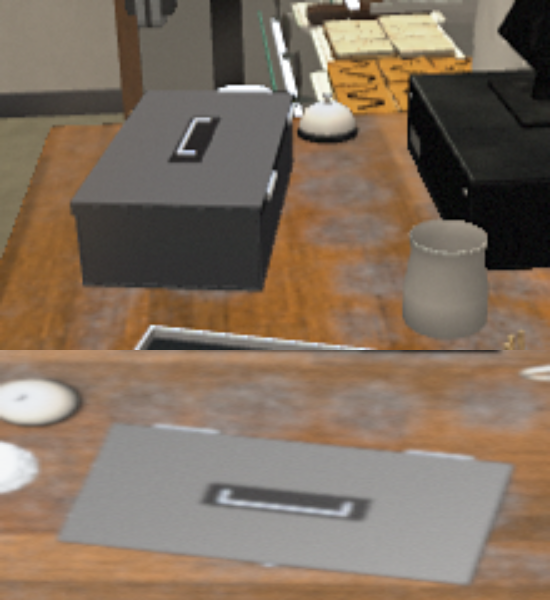

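The lid lies flat and shut on the box, the jug stands where it was, and the arm is clear. I'll let it settle briefly and hand in.

servo_tool --pt "0 0 0 0 0 0 0" --pt "0 0 0 0 0 0 0" --pt "0 0 0 0 0 0 0" --pt "0 0 0 0 0 0 0" --pt "0 0 0 0 0 0 0"

```text
time: 29.47
ee_pos: [0.4779, -0.2074, 0.2982]
tcp_rot: [180.0, -0.0, 80.3]
wrist_force: [-0.0, -0.1, 0.1]
opening: -0.0001
gripper_force: 0.0
```

```bash
python3 -c "
from bench import *
print(finish_job())"
```

```text
the job is handed in; nothing more can be done
None
```

I handed the job in at about 29 s (no verdict came back): all four rolls stood upright in their own-colour cups before I shut the lid, which now lies flat with the jug unmoved; I could not see the rolls once it closed.

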